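Unstack the thread spools onto their holders

ROBOT

A 6-joint arm with a two-finger parallel gripper is mounted at the origin on a cart in front of the work surface, level with it; the furniture and walls round the work are solid. World frame = base frame: x ahead of the robot, y to its left, z up, the work surface at z = 0. Lengths are in m, angles in rad, forces in N, time in s.
With the tool pointing down it reaches from about 0.35 to 0.85 m from the base axis. Payload 8.1 kg.
Tool frame: the origin (TCP) lies at the very end of the fingers, on their centre line; the grasp point (between the pads) lies 19 mm behind it; z points along the fingers, y is the line along which they close (so a half turn about z gives the same grasp; the last joint's range is limited). The gripper opens to 93 mm and grips with 3 to 60 N. Pads are 15 mm wide; open, the fingers measure 128 mm over their backs; the gripper's body (75 mm by 188 mm) begins 65 mm behind the grasp point.
Start: joints at [-1.336, 0.13, 1.488, -0, 1.523, -0.085], TCP at [0.189, -0.57, 0.219] pointing down, gripper open.
Joint ranges: [-2.96, 2.96], [-0.89, 2.26], [0.02, 2.5], [-1.34, 4.48], [0, 2.73], [-2.66, 2.66]. Speed limits (rad/s): [2.39, 2.39, 2.79, 3.14, 3.14, 3.14].

INTERFACE

Orientations are given as a rotation vector (axis times angle).
In Python, from plant import monitor, eyes, ticket gives the robot as it stands.
- The arm moves only by the tool arm_command, never from a script. Its argument "deltas" is a list that holds one entry, the list of rows, each a list of 6 numbers: the shift along the world's x, y, z in cm, then the turn, a rotation vector about the world's x, y, z in degrees. In form: [[[tx, ty, tz, rx, ry, rz], ...]]. A call has 1 to 12 rows; each row shifts and turns the commanded pose from where the row before left it; what a row does not reach is not made up. A row lasts 1/12 s, in which the tool goes at most 41.7 mm and 7.16 degrees, less where a joint would pass 70% of its speed; a pose out of reach is approached as far as the arm can. A call is refused whole if a number of a shift passes 4.17 or a number of a turn 7.16, either way. A call with a gripper value outside its range is refused whole. "gripper" is the opening, from -1 (shut) to 1 (fully open), set as the call begins (left out, the last holds). The fingers move at their own pace and stop on an object; "squeeze" is the grip in N (left out, the last holds). Time passes only in rows, so rows that do not move let the fingers close. It gives the time, the measured TCP pose, the force, the opening and the grip force at its end, in the units of the state.
- monitor.read_state(): the state, without advancing time (a new reading comes with each control period).
- eyes.read_camera(name): name is "scene" or "top"; returns the picture (400x640x3 uint8, blue, green, red); there is no depth.
- eyes.camera_model(name): a dict with "fx", "fy", "cx", "cy" (pixels), "rvec" (rotation vector, rad) and "tvec" (3), from world to camera coordinates, as OpenCV has them. Camera axes: x right, y down, z forward; pixel columns grow to the right and rows downward; lengths in m; the calibration is good to about 2 mm. A picture is of the moment at which its call begins. camera_model takes no time and is no camera call.
- ticket.close_job(): hands the job in; it is judged then, once.
The state is a dict: "t": time; "q": joint angles; "dq": joint speeds; "joint_torque": joint torques, N m; "tool_pos": TCP position; "orientation": TCP orientation; "force": force on the tool from outside, world axes, zero at the start; "wrist_torque": the same for the moment, N m; "opening": finger opening in m; "gripper_force": force on a finger pad.
Only numpy, scipy, OpenCV 4.12 (cv2) and the standard library are available. Lean on these libraries where they do the work, as an engineer would, in place of code of your own. Each camera call takes 0.05 s, during which the arm holds its last target. There are 200 camera calls.

TASK

The thread for the next sewing job arrived in one stack, three spools with a bobbin on top: take it apart and load each spool onto the holder whose tapered post suits its bore (large spool on the thick post, medium on the middle one, small on the thin one), upright and fully down on the felt, and lay the bobbin flat in the middle of the off-white dish. Do not tip anything over on the way, and leave the glue bottle and the glue stick standing where they are.

Things in the scene. Friction and masses are not known exactly. Their poses are not given: they have to be found in the camera images.
- spool_large: Flanged thread spool, the largest: 70 mm across its white flanges, 52 mm high, dark grey thread (as on all of them), 0.14 kg. Bottom of the stack at the start, standing on the desk. Origin: centre of its underside; z up along its axis. In the underside a round bore, 40 mm wide and 46 mm deep, closed at the top. Round: its yaw does not matter.
- spool_medium: Flanged thread spool like the large one but 56 mm across the flanges, 46 mm high, 0.09 kg; stands on top of the large spool. Origin: centre of its underside; z up along its axis. Bore in the underside 31 mm wide, 40 mm deep.
- spool_small: Flanged thread spool, 42 mm across the flanges, 42 mm high, 0.05 kg; stands on top of the medium spool. Origin: centre of its underside; z up along its axis. Bore in the underside 23 mm wide, 36 mm deep.
- bobbin: Small steel bobbin with thread, 23 mm across, 12 mm high, 0.015 kg; lies flat on top of the small spool, as the top of the stack. Origin: centre of its underside; z up along its axis.
- holder_large: Fixed spool holder for the large spool: dark round cast base 100 mm across with a grey felt pad, and on it the thickest tapered grey post, 36 mm across at its foot, narrowing to 7 mm at the tip. Origin: centre of the base's underside, on the desk, z up. The felt's top lies 14 mm above the origin, the post's tip 52 mm.
- holder_medium: Fixed spool holder for the medium spool: the same, base 84 mm across, post 26 mm across at its foot. Origin: centre of the base's underside. Felt's top 14 mm above it, post's tip 48 mm.
- holder_small: Fixed spool holder for the small spool: the same, base 70 mm across, post 18 mm across at its foot. Origin: centre of the base's underside. Felt's top 14 mm above it, post's tip 45 mm.
- dish: Fixed shallow round off-white china dish for the bobbin: 77 mm across its flared rim, which is 9 mm high; flat floor about 48 mm across. Origin: centre of its underside, on the desk. The floor's top lies 3 mm above it.
- glue_bottle: White squeeze bottle of glue with a pointed nozzle, 42x52x171 mm, standing loose among the holders; to be left alone. Origin: centre of its underside, z roughly up (0.1 rad off).
- glue_stick: Yellow glue stick, 23 mm across, 89 mm high, standing loose among the holders; to be left alone. Origin: centre of its underside, z up.

How it is judged:
At the end, for the whole second after the job is handed in: Each spool stands upright (within 0.08 rad) on its own holder, within 6 mm of its axis and down on the felt (within 3 mm); the bobbin lies flat on the dish's floor within 12 mm of its centre; all are at rest, and the glue bottle and glue stick stand within 30 mm of where they were (horizontal distance between spool_large and holder_large below 0.006 m and z of spool_large in the frame of holder_large between 0.01 and 0.017 m and angle between each of spool_large, spool_medium, spool_small, bobbin's own z axis and vertical below 0.08 rad and horizontal distance between spool_medium and holder_medium below 0.006 m and z of spool_medium in the frame of holder_medium between 0.01 and 0.017 m and horizontal distance between spool_small and holder_small below 0.006 m and z of spool_small in the frame of holder_small between 0.01 and 0.017 m and horizontal distance between bobbin and dish below 0.012 m and z of bobbin in the frame of dish between -0.001 and 0.006 m and linear speed of each of spool_large, spool_medium, spool_small, bobbin below 0.02 m/s and distance of each of glue_bottle, glue_stick from where it was at the start of the episode below 0.03 m and angle between each of glue_bottle, glue_stick's own z axis and vertical below 0.3 rad); the robot touches nothing.
It fails at once if a spool or the bobbin is tipped over (more than 0.6 rad) (angle between any of spool_large, spool_medium, spool_small, bobbin's own z axis and vertical above 0.6 rad).
It fails at once if the glue bottle or the glue stick is knocked over or pushed more than 40 mm (angle between any of glue_bottle, glue_stick's own z axis and vertical above 0.5 rad or distance of any of glue_bottle, glue_stick from where it was at the start of the episode above 0.04 m).
It also fails if it takes over 125 s, if anything falls off the work surface, if the arm or the gripper's body presses on something with over 40 N, if the wrist force passes 120 N, or if a joint passes its speed limit or range.

## Working session

There is one attempt and no reset: what is moved stays moved. The work goes in short steps, Python scripts to look and compute and a tool call to move; the robot and the scene stay as the last step left them, time stands still between calls to the robot, and variables do not carry over. Pictures are saved under pics/ and viewed, at most 14 in all, crops included, and the job is handed in when it is done.

Besides the shell and the picture viewer there is one more tool, called as name(argument=value, ...), one argument or row to a line, values as JSON. arm_command: Moves the arm, as the interface text tells. Its arguments: {"type":"object","properties":{"deltas":{"type":"array"},"gripper":{"type":"number"},"squeeze":{"type":"number"}},"required":["deltas"]}

```bash
mkdir -p pics; ls; python3 - <<'E'
from plant import monitor, eyes, ticket
import cv2
for n in("scene","top"):
    cv2.imwrite(f"pics/{n}0.png",eyes.read_camera(n)); print(n,eyes.camera_model(n))
print(monitor.read_state())
E
```

```text
pics
scene {'fx': 451.473796891207, 'fy': 451.473796891207, 'cx': 316.8129916097822, 'cy': 202.75981749343842, 'rvec': array([ 0.68800631, -2.5512595 ,  1.18320295]), 'tvec': array([0.47770977, 0.30537347, 0.95408372])}
top {'fx': 434.0258945651681, 'fy': 434.0258945651681, 'cx': 326.2599108865852, 'cy': 193.58126205666147, 'rvec': array([ 2.142826  , -2.20492936,  0.11317863]), 'tvec': array([-0.05419508,  0.59762327,  0.97474436])}
{'t': 0.1, 'q': array([-1.33641739e+00,  1.31078121e-01,  1.48916425e+00, -1.96528107e-05,
        1.52300141e+00, -8.54046135e-02]), 'dq': array([ 0.00088354, -0.00168729, -0.00233774, -0.00152846, -0.00089614,
        0.00160265]), 'joint_torque': array([ 1.19637076e-03, -5.61346436e+01, -4.93091369e+01,  7.69920344e-02,
        2.92280753e-02, -5.47625348e-05]), 'tool_pos': array([ 0.18850884, -0.56907849,  0.2177002 ]), 'orientation': array([-3.09989577e+00, -4.99916803e-01,  2.23642484e-04]), 'force': array([ 0.18726445,  0.32236214, -0.94425001]), 'wrist_torque': array([-0.03404973, -0.01842933,  0.05415944]), 'gripper_force': 0.0, 'opening': 0.09295706567675163}
```

View pics/scene0.png

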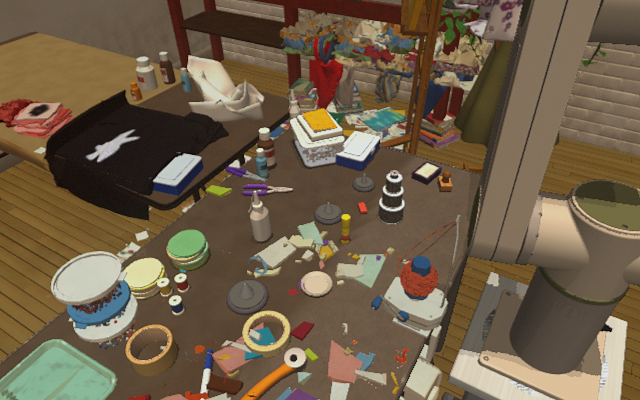

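View pics/top0.png

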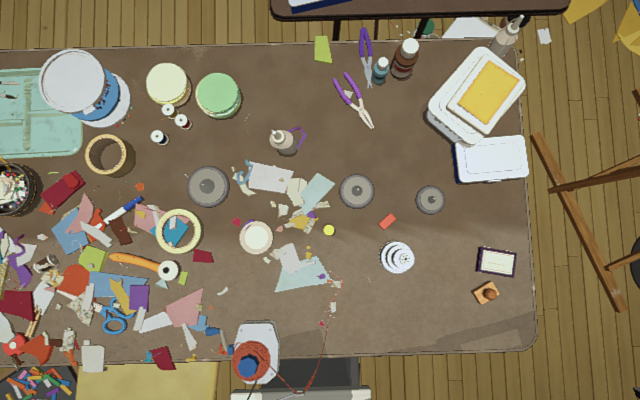

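The scene view has the stack at (392,197), holders at (247,295), (328,213) and (363,183), and the dish at (316,284). In the top view the holders are at (208,186), (356,191) and (430,199), the dish at (256,237), the stack at (397,257) and the glue stick at (328,230). I'll zoom in for precision.

```bash
python3 - <<'E'
import cv2
a=cv2.imread("pics/top0.png")[120:285,180:455]; cv2.imwrite("pics/topc.png",cv2.resize(a,None,fx=2.9,fy=2.9,interpolation=cv2.INTER_CUBIC))
a=cv2.imread("pics/scene0.png")[160:320,220:415]; cv2.imwrite("pics/scenec.png",cv2.resize(a,None,fx=3.7,fy=3.7,interpolation=cv2.INTER_CUBIC))
E
```

```text
(no output)
```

View pics/topc.png

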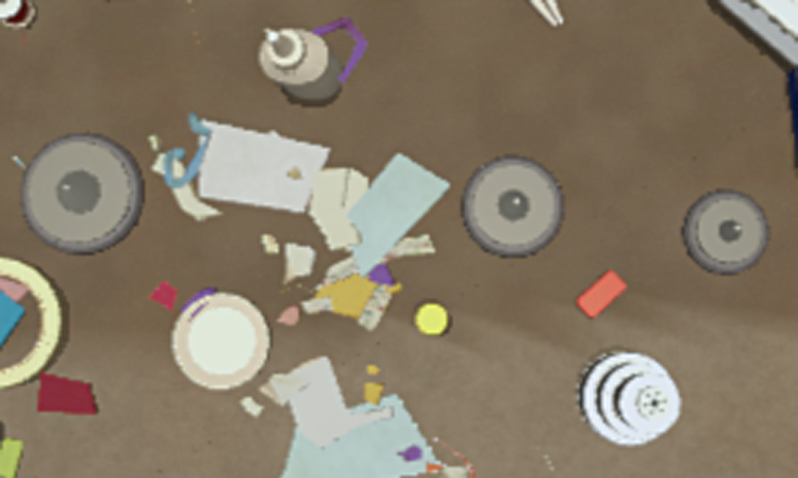

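View pics/scenec.png

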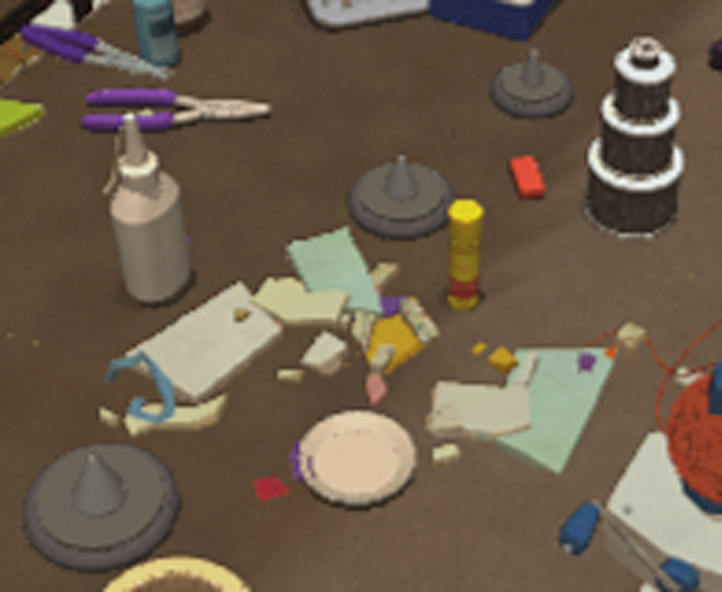

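The crops show clear rims, post tips, the stick's cap at (432,319)/(465,207), and the bobbin at (653,402)/(646,45). Next I'll triangulate.

```bash
cat > h.py <<'E'
import numpy as np, cv2
from plant import monitor, eyes, ticket
C={n:eyes.camera_model(n) for n in("scene","top")}
def K(m): return np.array([[m['fx'],0,m['cx']],[0,m['fy'],m['cy']],[0,0,1.]])
def P(n): m=C[n]; return K(m)@np.c_[cv2.Rodrigues(m['rvec'])[0],m['tvec']]
def tri(a,b):
    X=cv2.triangulatePoints(P("top"),P("scene"),np.float64(a).reshape(2,1),np.float64(b).reshape(2,1)).ravel(); return X[:3]/X[3]
def proj(n,X): return cv2.projectPoints(np.float64(X).reshape(-1,3),C[n]['rvec'],C[n]['tvec'],K(C[n]),None)[0][:,0]
def plane(n,uv,z):
    m=C[n];R=cv2.Rodrigues(m['rvec'])[0];c=-R.T@m['tvec'];d=R.T@np.linalg.inv(K(m))@np.r_[uv,1];return c+d*(z-c[2])/d[2]
E
python3 - <<'E'
from h import *
np.set_printoptions(precision=4,suppress=True)
T=lambda x,y:((x+.5)/2.9-.5+180,(y+.5)/2.9-.5+120)
S=lambda x,y:((x+.5)/3.7-.5+220,(y+.5)/3.7-.5+160)
for k,a,b in [("dish rim",(221,340),(358,455)),("bobbin top",(653,402),(646,45)),("small tip",(734,228),(534,53)),("med tip",(516,202),(402,156)),("large tip",(79,187),(94,457)),("stick top",(432,318),(465,208)),("bottle tip",(269,34),(129,117)),
 ("small felt ctr",(726,231),(532,84)),("med felt",(513,206),(403,192)),("large felt",(82,194),(101,497))]:
    X=tri(T(*a),S(*b)); print(k,X, "reproj err",proj("top",X)[0]-T(*a),proj("scene",X)[0]-S(*b), np.hypot(*X[:2]))
for k,p,z in [("L",(82,194),.007),("M",(513,206),.007),("S",(726,231),.007),("dish",(221,340),.009)]: print(k,plane("top",T(*p),z))
for k,p,z in [("Lfl",(636,162),.052),("Mfl",(641,112),.098),("Sfl",(645,64),.140)]: print(k,plane("scene",S(*p),z))
E
```

```text
dish rim [0.5006 0.0952 0.0128] reproj err [0.039  0.0705] [-0.0717 -0.0055] 0.509611914119033
bobbin top [ 0.4494 -0.2229  0.1577] reproj err [0.0384 0.0748] [-0.0595  0.0031] 0.5016112874942537
small tip [ 0.5762 -0.3126  0.0481] reproj err [0.038  0.0716] [-0.0566 -0.0002] 0.6555732856364768
med tip [ 0.6018 -0.142   0.0525] reproj err [-0.1321 -0.2393] [0.2048 0.0133] 0.6182986857474373
large tip [0.626  0.2014 0.046 ] reproj err [-0.6402 -1.0761] [1.1205 0.202 ] 0.6575762863774184
stick top [ 0.5127 -0.0735  0.0918] reproj err [-0.0857 -0.1581] [0.1402 0.0048] 0.5178909933890788
bottle tip [0.7104 0.0343 0.1704] reproj err [0.133  0.2249] [-0.1953 -0.0395] 0.7112448081596929
small felt ctr [ 0.5769 -0.3143  0.0151] reproj err [-0.0314 -0.059 ] [0.0474 0.0002] 0.6569795289687677
med felt [ 0.602  -0.1426  0.0161] reproj err [-0.0316 -0.0573] [0.0499 0.0032] 0.6186876768439519
large felt [0.6229 0.2066 0.0146] reproj err [-0.3008 -0.5103] [0.5395 0.096 ] 0.6563071259997983
L [0.6226 0.208  0.007 ]
M [ 0.6028 -0.1433  0.007 ]
S [ 0.5774 -0.3163  0.007 ]
dish [0.5008 0.0959 0.009 ]
Lfl [ 0.4468 -0.2213  0.052 ]
Mfl [ 0.4476 -0.223   0.098 ]
Sfl [ 0.4491 -0.2246  0.14  ]
```

arm_command(
  deltas=[
    [[2.2, 2.9, 0, 0, 0, 0], [2.2, 2.9, 0, 0, 0, 0], [2.2, 2.9, 0, 0, 0, 0], [2.2, 2.9, 0, 0, 0, 0], [2.2, 2.9, 0, 0, 0, 0], [2.2, 2.9, 0, 0, 0, 0], [2.2, 2.9, 0, 0, 0, 0], [2.2, 2.9, 0, 0, 0, 0], [2.2, 2.9, 0, 0, 0, 0], [2.2, 2.9, 0, 0, 0, 0], [2.2, 2.9, 0, 0, 0, 0], [1.8, 2.7, 0, 0, 0, 0]],
  ],
  gripper=0.1,
)

```text
t: 1.1
tool_pos: [0.4495, -0.2216, 0.2183]
orientation: [-3.101, -0.501, 0.0]
force: [-0.3, -0.4, -0.4]
opening: 0.0512
gripper_force: 0.0
```

arm_command(
  deltas=[
    [[0, -0.1, -2.0, 0, 0, 0], [0, 0, -2, 0, 0, 0], [0, 0, -1.5, 0, 0, 0], [0, 0, 0, 0, 0, 0]],
  ],
)

```text
t: 1.43
tool_pos: [0.4466, -0.2228, 0.1595]
orientation: [-3.097, -0.501, 0.008]
force: [0.1, 0.1, -0.7]
opening: 0.0514
gripper_force: 0.0
```

```bash
python3 - <<'E'
from h import *
a=eyes.read_camera("scene")[110:240,320:480]; cv2.imwrite("pics/g1.png",cv2.resize(a,None,fx=4,fy=4,interpolation=cv2.INTER_CUBIC))
s=monitor.read_state();print(s['tool_pos'],(proj("scene",s['tool_pos'])[0]-[320,110])*4)
E
```

```text
[ 0.44723458 -0.22351444  0.16148713] [300.61871398 242.92869337]
```

View pics/g1.png

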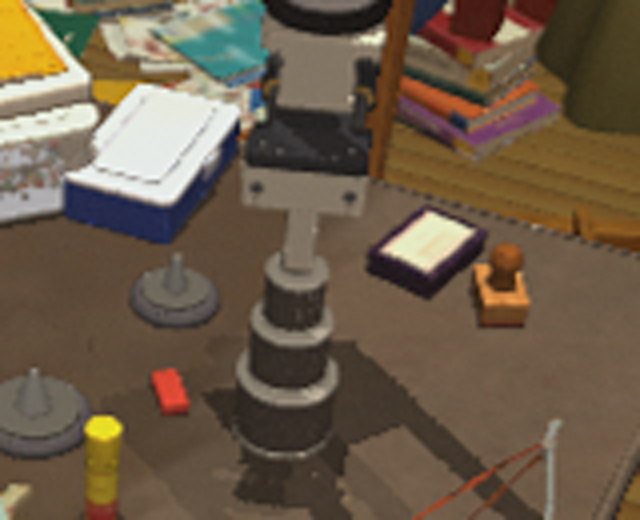

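The finger (300,268) is laterally in line with the stack's axis (297,~260). Now descend and grip the bobbin.

arm_command(
  deltas=[
    [[0, 0, -0.7, 0, 0, 0], [0, 0, -0.6, 0, 0, 0], [0, 0, -0.6, 0, 0, 0], [0, 0, 0, 0, 0, 0], [0, 0, 0, 0, 0, 0], [0, 0, 0, 0, 0, 0]],
  ],
)

```text
t: 1.98
tool_pos: [0.4488, -0.2248, 0.145]
orientation: [3.101, 0.5, 0.001]
force: [0.6, -0.1, -0.5]
opening: 0.0514
gripper_force: 0.0
```

arm_command(
  deltas=[
    [[0, 0.1, -0.2, 0, 0, 0], [0, 0, 0, 0, 0, 0], [0, 0, 0, 0, 0, 0], [0, 0, 0, 0, 0, 0], [0, 0, 0, 0, 0, 0], [0, 0, 0, 0, 0, 0], [0, 0, 0, 0, 0, 0], [0, 0, 0, 0, 0, 0], [0, 0, 0, 0, 0, 0], [0, 0, 0, 0, 0, 0]],
  ],
  gripper=-0.9,
  squeeze=6,
)

```text
t: 2.82
tool_pos: [0.4487, -0.2236, 0.1428]
orientation: [3.101, 0.5, 0.0]
force: [-0.6, 0.4, 0.5]
opening: 0.0227
gripper_force: 6.0
```

arm_command(
  deltas=[
    [[0, 0, 0.7, 0, 0, 0], [0, 0, 1.5, 0, 0, 0], [0, 0, 2, 0, 0, 0], [0.2, 1, 1, 0, 0, 0], [0.5, 2.9, 0, 0, 0, 0], [0.5, 3.5, 0, 0, 0, 0], [0.5, 3.5, 0, 0, 0, 0], [0.5, 3.5, 0, 0, 0, 0], [0.5, 3.5, 0, 0, 0, 0], [0.5, 3.5, 0, 0, 0, 0], [0.5, 3.5, 0, 0, 0, 0], [0.5, 3, 0, 0, 0, 0]],
  ],
  squeeze=10,
)

```text
t: 3.82
tool_pos: [0.4904, 0.0584, 0.1951]
orientation: [-3.101, -0.501, -0.001]
force: [0.3, 0.0, -0.5]
opening: 0.0226
gripper_force: 10.0
```

arm_command(
  deltas=[
    [[0.5, 2, 0, 0, 0, 0], [0.5, 1.5, -1, 0, 0, 0], [0, 0.5, -2.5, 0, 0, 0], [0, 0, -3.5, 0, 0, 0], [0, 0, -3.5, 0, 0, 0], [0, 0, -2.5, 0, 0, 0], [0, 0, -1.5, 0, 0, 0], [0, 0, 0, 0, 0, 0], [0, 0, 0, 0, 0, 0]],
  ],
)

```text
t: 4.57
tool_pos: [0.4998, 0.0959, 0.0493]
orientation: [-3.101, -0.501, 0.003]
force: [0.3, 0.9, 0.2]
opening: 0.0223
gripper_force: 10.0
```

arm_command(
  deltas=[
    [[0, 0, -2, 0, 0, 0], [0, 0, -1, 0, 0, 0], [0, 0, -0.5, 0, 0, 0], [0, 0, -0.4, 0, 0, 0], [0, 0, -0.3, 0, 0, 0], [0, 0, 0, 0, 0, 0], [0, 0, 0, 0, 0, 0], [0, 0, 0, 0, 0, 0]],
  ],
)

```text
t: 5.23
tool_pos: [0.5012, 0.0955, 0.0083]
orientation: [3.101, 0.5, 0.002]
force: [0.6, -0.5, -0.8]
opening: 0.0223
gripper_force: 10.0
```

```bash
python3 - <<'E'
from h import *
a=eyes.read_camera("scene")[215:335,240:400]; cv2.imwrite("pics/g2.png",cv2.resize(a,None,fx=4,fy=4,interpolation=cv2.INTER_CUBIC))
s=monitor.read_state();print(s['tool_pos'],s['force'])
E
```

```text
[0.50112125 0.09545701 0.00822497] [ 1.11115766 -0.45986505 -1.04959305]
```

View pics/g2.png

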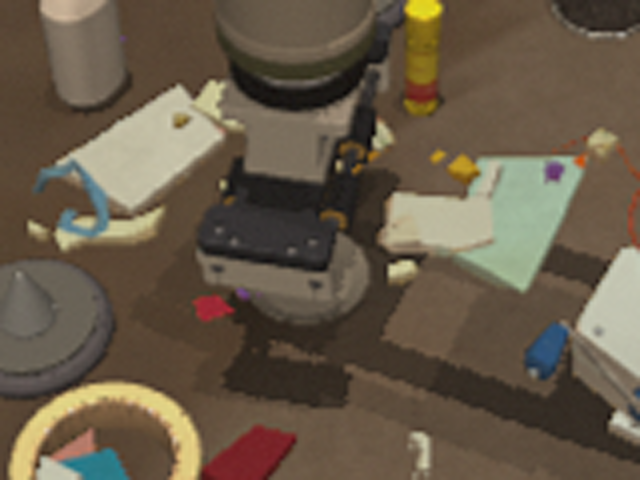

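The gripper is over the dish, whose right part shows at (330,280). Nothing else is touched. Lower a little, release narrowly, then rise.

arm_command(
  deltas=[
    [[0, 0, -0.1, 0, 0, 0], [0, 0, -0.1, 0, 0, 0], [0, 0, 0, 0, 0, 0], [0, 0, 0, 0, 0, 0]],
  ],
)

```text
t: 5.62
tool_pos: [0.5009, 0.0955, 0.0058]
orientation: [3.102, 0.5, 0.001]
force: [-0.1, -0.1, 1.1]
opening: 0.0224
gripper_force: 10.0
```

arm_command(
  deltas=[
    [[0, 0, 0, 0, 0, 0], [0, 0, 0, 0, 0, 0], [0, 0, 0, 0, 0, 0], [0, 0, 0, 0, 0, 0], [0, 0, 0.5, 0, 0, 0], [0, 0, 1, 0, 0, 0], [0, 0, 3, 0, 0, 0], [0, 0, 4, 0, 0, 0], [0, 0, 4, 0, 0, 0], [0, 0, 4, 0, 0, 0], [0, 0, 2, 0, 0, 0], [0, -1.0, 1, 0, 0, 0]],
  ],
  gripper=-0.3,
)

```text
t: 6.62
tool_pos: [0.5029, 0.0865, 0.2065]
orientation: [3.101, 0.502, 0.013]
force: [0.8, -0.6, -0.1]
opening: 0.0322
gripper_force: 0.0
```

arm_command(
  deltas=[
    [[-0.4, -2.7, 0, 0, 0, 0], [-0.4, -3, 0, 0, 0, 0], [-0.5, -3.5, 0, 0, 0, 0], [-0.5, -3.5, 0, 0, 0, 0], [-0.5, -3.5, 0, 0, 0, 0], [-0.5, -3.5, 0, 0, 0, 0], [-0.5, -3.5, 0, 0, 0, 0], [-0.5, -3.2, 0, 0, 0, 0], [-0.5, -2.5, 0, 0, 0, 0], [-0.5, -1.5, 0, 0, 0, 0], [-0.4, -0.5, -1, 0, 0, 0], [0, 0, -1, 0, 0, 0]],
  ],
  gripper=0.5,
)

```text
t: 7.62
tool_pos: [0.4476, -0.2248, 0.1796]
orientation: [-3.102, -0.497, 0.001]
force: [-0.1, 0.2, -0.7]
opening: 0.0697
gripper_force: 0.0
```

```bash
python3 - <<'E'
from h import *
t=eyes.read_camera("top")[195:295,215:425]; cv2.imwrite("pics/g3.png",cv2.resize(t,None,fx=3.8,fy=3.8,interpolation=cv2.INTER_CUBIC))
s=monitor.read_state();print(s['tool_pos'],s['opening'])
E
```

```text
[ 0.44678647 -0.2229588   0.176637  ] 0.06963862519482669
```

View pics/g3.png

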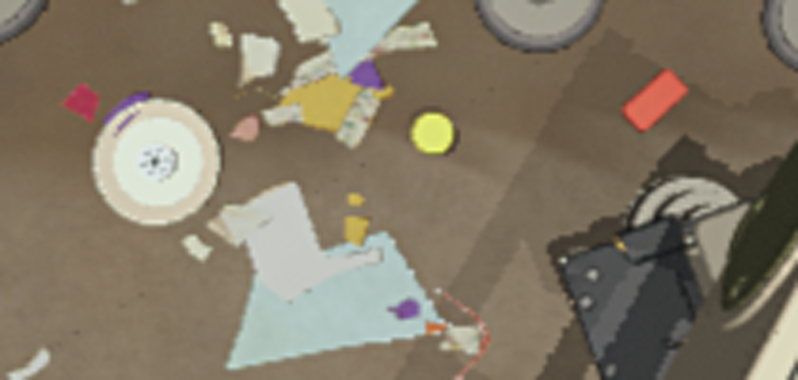

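The bobbin lies at (157,160), central on the dish whose centre is about (156,162). Next, the small spool.

arm_command(
  deltas=[
    [[0.1, 0, -2, 0, 0, 0], [0.1, 0, -2, 0, 0, 0], [0, 0, -1.5, 0, 0, 0], [0, 0, -1, 0, 0, 0], [0, 0, -0.5, 0, 0, 0], [0, 0, -0.2, 0, 0, 0], [0, 0, 0, 0, 0, 0], [0, 0, 0, 0, 0, 0], [0, 0, 0, 0, 0, 0]],
  ],
)

```text
t: 8.42
tool_pos: [0.4513, -0.2239, 0.1097]
orientation: [3.1, 0.5, 0.002]
force: [0.1, -0.2, -0.3]
opening: 0.0695
gripper_force: 0.0
```

arm_command(
  deltas=[
    [[-0.1, 0, -0.5, 0, 0, 0], [0, 0, -0.35, 0, 0, 0], [0, 0, 0, 0, 0, 0], [0, 0, 0, 0, 0, 0], [0, 0, 0, 0, 0, 0]],
  ],
)

```text
t: 8.83
tool_pos: [0.4496, -0.2236, 0.1001]
orientation: [-3.101, -0.5, 0.0]
force: [-0.2, -0.5, 0.6]
opening: 0.0699
gripper_force: 0.0
```

arm_command(
  deltas=[
    [[0, 0, 0, 0, 0, 0], [0, 0, 0, 0, 0, 0], [0, 0, 0, 0, 0, 0], [0, 0, 0, 0, 0, 0], [0, 0, 0, 0, 0, 0], [0, 0, 0, 0, 0, 0], [0, 0, 0, 0, 0, 0], [0, 0, 0, 0, 0, 0], [0, 0, 0, 0, 0, 0]],
  ],
  gripper=-0.4,
  squeeze=8,
)

```text
t: 9.58
tool_pos: [0.4497, -0.2235, 0.1002]
orientation: [-3.101, -0.5, -0.0]
force: [-0.5, 0.4, 0.7]
opening: 0.0387
gripper_force: 8.0
```

arm_command(
  deltas=[
    [[0, 0, 0.5, 0, 0, 0], [0, 0, 1, 0, 0, 0], [0, 0, 1.5, 0, 0, 0], [0, 0, 1.5, 0, 0, 0], [1, -0.7, 0.5, 0, 0, 0], [1.7, -1.25, 0, 0, 0, 0], [2, -1.4, 0, 0, 0, 0], [2.3, -1.6, 0, 0, 0, 0], [2.3, -1.6, 0, 0, 0, 0], [2, -1.4, 0, 0, 0, 0], [1.1, -0.8, 0, 0, 0, 0], [0.3, -0.3, 0, 0, 0, 0]],
  ],
  squeeze=15,
)

```text
t: 10.58
tool_pos: [0.5781, -0.3153, 0.1508]
orientation: [3.101, 0.5, 0.001]
force: [0.2, 0.2, 0.0]
opening: 0.0381
gripper_force: 15.0
```

arm_command(
  deltas=[
    [[0, 0, -1, 0, 0, 0], [0, 0, -2, 0, 0, 0], [0, 0, -2, 0, 0, 0], [0, 0, -1.5, 0, 0, 0], [0, 0, -1, 0, 0, 0], [0, 0, 0, 0, 0, 0], [0, 0, 0, 0, 0, 0], [0, 0, 0, 0, 0, 0]],
  ],
)

```text
t: 11.25
tool_pos: [0.5771, -0.3143, 0.0765]
orientation: [3.1, 0.5, 0.002]
force: [0.2, -0.2, 0.4]
opening: 0.0384
gripper_force: 15.0
```

```bash
python3 - <<'E'
from h import *
a=eyes.read_camera("scene")[110:240,320:480]; cv2.imwrite("pics/g4.png",cv2.resize(a,None,fx=4,fy=4,interpolation=cv2.INTER_CUBIC))
s=monitor.read_state();print(s['tool_pos'],s['force'],s['opening'])
E
```

```text
[ 0.57742412 -0.3145508   0.07689964] [-0.63709193  0.34795384 -1.50914308] 0.038525133672325455
```

View pics/g4.png

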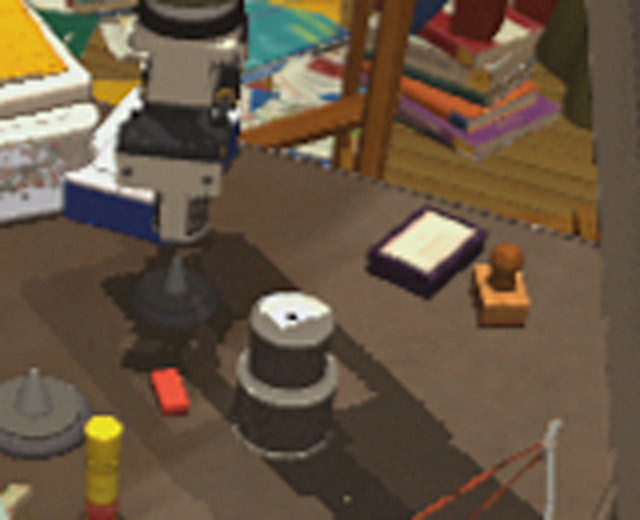

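The spool hangs over the thin post, with its axis near column 181 and the tip at (177,255), about 2 mm off. That is inside the 8 mm of play, so lower it.

arm_command(
  deltas=[
    [[0, 0, -1, 0, 0, 0], [0, 0, -1, 0, 0, 0], [0, 0, -1, 0, 0, 0], [0, 0, -0.8, 0, 0, 0], [0, 0, -0.7, 0, 0, 0], [0, 0, -0.6, 0, 0, 0], [0, 0, -0.4, 0, 0, 0], [0, 0, -0.3, 0, 0, 0], [0, 0, 0, 0, 0, 0], [0, 0, 0, 0, 0, 0]],
  ],
)

```text
t: 12.13
tool_pos: [0.5771, -0.3146, 0.0173]
orientation: [3.1, 0.5, 0.002]
force: [4.1, -3.9, -4.0]
opening: 0.0382
gripper_force: 15.0
```

arm_command(
  deltas=[
    [[0.1, -0.1, 0, 0, 0, 0], [0, 0, -0.1, 0, 0, 0], [0, 0, 0, 0, 0, 0], [0, 0, 0, 0, 0, 0]],
  ],
)

```text
t: 12.47
tool_pos: [0.5777, -0.315, 0.0163]
orientation: [-3.101, -0.5, -0.0]
force: [0.4, -0.5, 1.0]
opening: 0.0386
gripper_force: 15.0
```

arm_command(
  deltas=[
    [[0, 0, 0, 0, 0, 0], [0, 0, 0, 0, 0, 0], [0, 0, 0, 0, 0, 0], [0, 0, 0, 0, 0, 0], [0, 0, 0, 0, 0, 0], [0, 0, 0.5, 0, 0, 0], [0, 0, 2, 0, 0, 0], [0, 0, 4, 0, 0, 0], [0, 0, 4, 0, 0, 0], [0, 0, 3, 0, 0, 0], [0, 0, 0, 0, 0, 0]],
  ],
  gripper=0.4,
)

```text
t: 13.38
tool_pos: [0.5816, -0.3176, 0.1612]
orientation: [3.093, 0.499, 0.016]
force: [0.7, 0.3, 0.6]
opening: 0.0651
gripper_force: 0.0
```

arm_command(
  deltas=[
    [[-1.5, 1, 1, 0, 0, 0], [-2, 1.4, 0, 0, 0, 0], [-2.2, 1.6, 0, 0, 0, 0], [-2.2, 1.6, 0, 0, 0, 0], [-2, 1.5, 0, 0, 0, 0], [-1.8, 1.2, 0, 0, 0, 0], [-1, 0.8, 0, 0, 0, 0], [-0.1, 0, 0, 0, 0, 0], [0, 0, 0, 0, 0, 0]],
  ],
  gripper=0.9,
)

```text
t: 14.13
tool_pos: [0.4497, -0.2241, 0.1616]
orientation: [3.101, 0.5, 0.001]
force: [0.2, 0.6, 0.1]
opening: 0.0882
gripper_force: 0.0
```

arm_command(
  deltas=[
    [[0, 0, -2, 0, 0, 0], [0, 0, -2.5, 0, 0, 0], [0, 0, -2.5, 0, 0, 0], [0, 0, -1.5, 0, 0, 0], [0, 0, -1, 0, 0, 0], [0, 0, -0.8, 0, 0, 0], [0, 0, 0, 0, 0, 0], [0, 0, 0, 0, 0, 0], [0, 0, 0, 0, 0, 0]],
  ],
)

```text
t: 14.88
tool_pos: [0.4506, -0.2247, 0.0594]
orientation: [3.1, 0.5, 0.002]
force: [0.6, -0.5, 0.6]
opening: 0.0883
gripper_force: 0.0
```

arm_command(
  deltas=[
    [[-0.1, 0.1, -0.4, 0, 0, 0], [0, 0, 0, 0, 0, 0], [0, 0, 0, 0, 0, 0]],
  ],
)

```text
t: 15.13
tool_pos: [0.4488, -0.2231, 0.0544]
orientation: [3.101, 0.5, 0.001]
force: [-0.1, 0.8, -0.0]
opening: 0.0883
gripper_force: 0.0
```

arm_command(
  deltas=[
    [[0, 0, 0, 0, 0, 0], [0, 0, 0, 0, 0, 0], [0, 0, 0, 0, 0, 0], [0, 0, 0, 0, 0, 0], [0, 0, 0, 0, 0, 0], [0, 0, 0, 0, 0, 0], [0, 0, 0, 0, 0, 0], [0, 0, 0, 0, 0, 0], [0, 0, 0, 0, 0, 0], [0, 0, 0, 0, 0, 0]],
  ],
  gripper=0.0,
  squeeze=10,
)

```text
t: 15.97
tool_pos: [0.4487, -0.2231, 0.0542]
orientation: [3.101, 0.5, 0.0]
force: [-0.5, -0.3, 0.1]
opening: 0.054
gripper_force: 10.0
```

arm_command(
  deltas=[
    [[0, 0, 0.5, 0, 0, 0], [0, 0, 1, 0, 0, 0], [0, 0, 2, 0, 0, 0], [0, 0, 2, 0, 0, 0], [1, 0.5, 1, 0, 0, 0], [2, 1.0, 0, 0, 0, 0], [2.5, 1.3, 0, 0, 0, 0], [2.6, 1.4, 0, 0, 0, 0], [2.6, 1.4, 0, 0, 0, 0], [2.3, 1.2, 0, 0, 0, 0], [1.5, 0.8, 0, 0, 0, 0], [0.8, 0.4, 0, 0, 0, 0]],
  ],
  squeeze=18,
)

```text
t: 16.97
tool_pos: [0.6034, -0.1417, 0.12]
orientation: [3.101, 0.503, 0.002]
force: [-0.3, 0.2, -0.8]
opening: 0.0535
gripper_force: 18.0
```

arm_command(
  deltas=[
    [[0, 0, -1, 0, 0, 0], [0, 0, -1.5, 0, 0, 0], [0, 0, -1, 0, 0, 0], [0, 0, -0.3, 0, 0, 0], [0, 0, 0, 0, 0, 0], [0, 0, 0, 0, 0, 0], [0, 0, 0, 0, 0, 0]],
  ],
)

```text
t: 17.55
tool_pos: [0.6019, -0.1436, 0.082]
orientation: [3.101, 0.499, 0.002]
force: [-1.0, -0.2, -0.5]
opening: 0.0534
gripper_force: 18.0
```

```bash
python3 - <<'E'
from h import *
a=eyes.read_camera("scene")[130:260,290:450]; cv2.imwrite("pics/g5.png",cv2.resize(a,None,fx=4,fy=4,interpolation=cv2.INTER_CUBIC))
s=monitor.read_state();print(s['tool_pos'],s['force'],s['opening'])
E
```

```text
[ 0.60208299 -0.14351706  0.08219315] [ 0.39349333 -1.15512542 -1.22265547] 0.05341802136558094
```

View pics/g5.png

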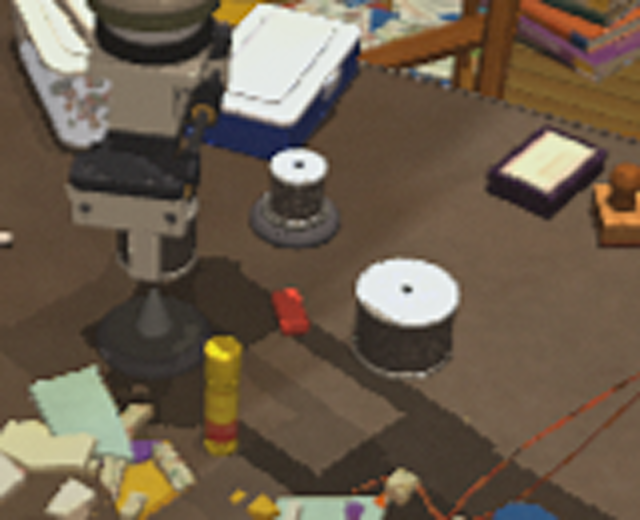

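The small spool is seated upright at (297,195). The medium spool (centre column about 157) hangs over its post tip (154,287). Lower it.

arm_command(
  deltas=[
    [[0, 0, -1.2, 0, 0, 0], [0, 0, -1.2, 0, 0, 0], [0, 0, -1, 0, 0, 0], [0, 0, -1, 0, 0, 0], [0, 0, -0.8, 0, 0, 0], [0, 0, -0.6, 0, 0, 0], [0, 0, -0.4, 0, 0, 0], [0, 0, -0.25, 0, 0, 0], [0, 0, 0, 0, 0, 0], [0, 0, 0, 0, 0, 0]],
  ],
)

```text
t: 18.43
tool_pos: [0.6021, -0.1431, 0.0168]
orientation: [3.101, 0.5, 0.001]
force: [3.3, 0.8, -2.5]
opening: 0.0532
gripper_force: 18.0
```

arm_command(
  deltas=[
    [[0.1, 0, -0.05, 0, 0, 0], [0, 0, 0, 0, 0, 0], [0, 0, 0, 0, 0, 0]],
  ],
)

```text
t: 18.68
tool_pos: [0.6024, -0.1431, 0.0162]
orientation: [-3.101, -0.5, 0.001]
force: [-0.1, -0.6, -0.6]
opening: 0.0534
gripper_force: 18.0
```

arm_command(
  deltas=[
    [[0, 0, 0, 0, 0, 0], [0, 0, 0, 0, 0, 0], [0, 0, 0, 0, 0, 0], [0, 0, 0, 0, 0, 0], [0, 0, 0, 0, 0, 0], [0, 0, 0.5, 0, 0, 0], [0, 0, 2, 0, 0, 0], [0, 0, 4, 0, 0, 0], [0, 0, 4, 0, 0, 0], [0, 0, 2, 0, 0, 0], [0, 0, 0, 0, 0, 0]],
  ],
  gripper=0.6,
)

```text
t: 19.6
tool_pos: [0.6066, -0.1443, 0.1492]
orientation: [3.096, 0.499, 0.016]
force: [0.6, -0.7, 0.7]
opening: 0.0744
gripper_force: 0.0
```

arm_command(
  deltas=[
    [[-1.5, -0.8, 0, 0, 0, 0], [-2.5, -1.3, 0, 0, 0, 0], [-2.7, -1.4, 0, 0, 0, 0], [-2.7, -1.4, 0, 0, 0, 0], [-2.5, -1.3, 0, 0, 0, 0], [-2, -1, 0, 0, 0, 0], [-1, -0.6, 0, 0, 0, 0], [-0.4, -0.2, 0, 0, 0, 0], [0, 0, 0, 0, 0, 0], [0, 0, 0, 0, 0, 0]],
  ],
  gripper=1,
)

```text
t: 20.43
tool_pos: [0.4503, -0.2229, 0.1412]
orientation: [-3.102, -0.5, -0.001]
force: [0.1, -0.4, -0.3]
opening: 0.0932
gripper_force: 0.0
```

arm_command(
  deltas=[
    [[-0.1, 0, -2, 0, 0, 0], [0, 0, -3, 0, 0, 0], [0, 0, -3, 0, 0, 0], [0, 0, -2.5, 0, 0, 0], [0, 0, -1.5, 0, 0, 0], [0, 0, -0.9, 0, 0, 0], [0, 0, 0, 0, 0, 0], [0, 0, 0, 0, 0, 0], [0, 0, 0, 0, 0, 0]],
  ],
)

```text
t: 21.18
tool_pos: [0.45, -0.2235, 0.0135]
orientation: [3.1, 0.501, 0.003]
force: [-0.4, -0.8, 0.3]
opening: 0.0931
gripper_force: 0.0
```

arm_command(
  deltas=[
    [[-0.1, 0.05, -0.5, 0, 0, 0], [0, 0, -0.4, 0, 0, 0], [0, 0, 0, 0, 0, 0], [0, 0, 0, 0, 0, 0], [0, 0, 0, 0, 0, 0]],
  ],
)

```text
t: 21.6
tool_pos: [0.4477, -0.2226, 0.0033]
orientation: [3.101, 0.5, 0.0]
force: [-0.4, -0.1, 0.6]
opening: 0.0931
gripper_force: 0.0
```

arm_command(
  deltas=[
    [[0, 0, 0, 0, 0, 0], [0, 0, 0, 0, 0, 0], [0, 0, 0, 0, 0, 0], [0, 0, 0, 0, 0, 0], [0, 0, 0, 0, 0, 0], [0, 0, 0, 0, 0, 0], [0, 0, 0, 0, 0, 0], [0, 0, 0, 0, 0, 0]],
  ],
  gripper=0.3,
  squeeze=15,
)

```text
t: 22.27
tool_pos: [0.4477, -0.2227, 0.0032]
orientation: [3.101, 0.5, 0.0]
force: [-0.3, -1.6, 0.4]
opening: 0.0667
gripper_force: 15.0
```

arm_command(
  deltas=[
    [[0, 0, 0.5, 0, 0, 0], [0, 0, 1.5, 0, 0, 0], [0, 0, 2.5, 0, 0, 0], [0, 0, 3, 0, 0, 0], [0, 0, 2.5, 0, 0, 0], [0, 1, 2, 0, 0, 0], [0, 2.0, 1, 0, 0, 0], [0, 3, 0, 0, 0, 0], [0, 3.5, 0, 0, 0, 0], [0.3, 3.5, 0, 0, 0, 0], [0.4, 3.5, 0, 0, 0, 0], [0.4, 3.5, 0, 0, 0, 0]],
  ],
  squeeze=25,
)

```text
t: 23.27
tool_pos: [0.4581, -0.0209, 0.1333]
orientation: [-3.101, -0.499, 0.0]
force: [0.5, -0.6, -1.6]
opening: 0.0667
gripper_force: 24.9
```

arm_command(
  deltas=[
    [[0.4, 3.5, 0, 0, 0, 0], [0.5, 3.5, 0, 0, 0, 0], [1, 3.5, 0, 0, 0, 0], [1.5, 3, 0, 0, 0, 0], [2, 3, 0, 0, 0, 0], [2.2, 2.5, 0, 0, 0, 0], [2.4, 1.5, 0, 0, 0, 0], [2.4, 1.2, 0, 0, 0, 0], [2.0, 0.8, 0, 0, 0, 0], [1.5, 0.3, 0, 0, 0, 0], [0.5, 0.2, 0, 0, 0, 0], [0, 0, 0, 0, 0, 0]],
  ],
)

```text
t: 24.27
tool_pos: [0.6229, 0.2076, 0.1326]
orientation: [-3.101, -0.5, 0.001]
force: [0.7, -0.5, -1.0]
opening: 0.0666
gripper_force: 24.9
```

arm_command(
  deltas=[
    [[0, 0, -1, 0, 0, 0], [0, 0, -2, 0, 0, 0], [0, 0, -2, 0, 0, 0], [0, 0, -1, 0, 0, 0], [0, 0, 0, 0, 0, 0], [0, 0, 0, 0, 0, 0], [0, 0, 0, 0, 0, 0]],
  ],
)

```text
t: 24.85
tool_pos: [0.6231, 0.2075, 0.0744]
orientation: [-3.101, -0.5, -0.002]
force: [-0.0, 0.2, -1.1]
opening: 0.0664
gripper_force: 24.9
```

```bash
python3 - <<'E'
from h import *
a=eyes.read_camera("scene")[190:340,170:370]; cv2.imwrite("pics/g6.png",cv2.resize(a,None,fx=4,fy=4,interpolation=cv2.INTER_CUBIC))
s=monitor.read_state();print(s['tool_pos'],s['force'],s['opening'])
E
```

```text
[0.62353831 0.20760362 0.07489408] [ 1.17221037  0.35030015 -1.05527441] 0.06648123242848648
```

View pics/g6.png

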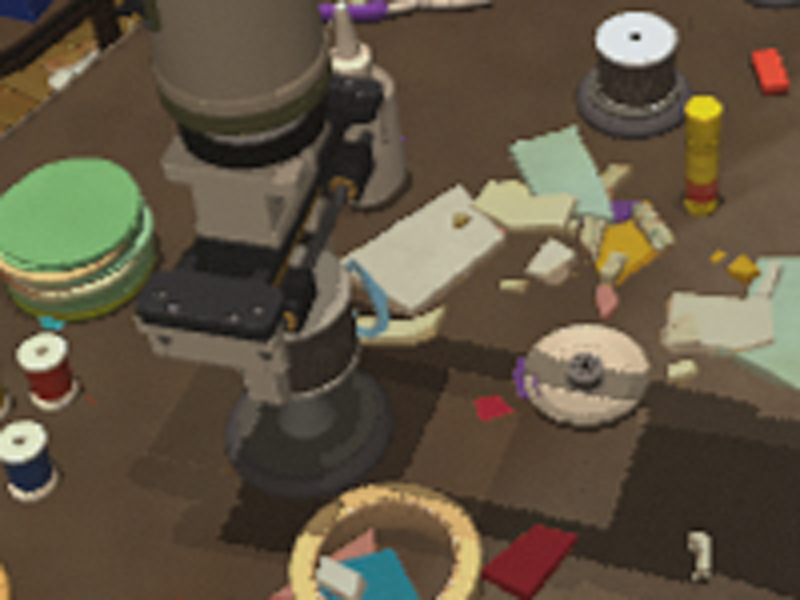

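The medium spool is seated at (635,75) and the bobbin is central in the dish at (585,368). The glue bottle and stick still stand. The large spool hangs over the thick post (about (310,400)). Lower it.

arm_command(
  deltas=[
    [[0, 0, -1, 0, 0, 0], [0, 0, -1, 0, 0, 0], [0, 0, -1, 0, 0, 0], [0, 0, -0.9, 0, 0, 0], [0, 0, -0.7, 0, 0, 0], [0, 0, -0.5, 0, 0, 0], [0, 0, -0.3, 0, 0, 0], [0, 0, -0.2, 0, 0, 0], [0, 0, 0, 0, 0, 0], [0, 0, 0, 0, 0, 0]],
  ],
)

```text
t: 25.73
tool_pos: [0.6231, 0.2076, 0.0173]
orientation: [-3.101, -0.5, -0.001]
force: [3.9, 1.0, -2.4]
opening: 0.0664
gripper_force: 25.0
```

arm_command(
  deltas=[
    [[0.1, 0, 0, 0, 0, 0], [0, 0, 0, 0, 0, 0], [0, 0, 0, 0, 0, 0]],
  ],
)

```text
t: 25.98
tool_pos: [0.6235, 0.2075, 0.0173]
orientation: [-3.101, -0.5, 0.001]
force: [0.1, -0.1, 0.0]
opening: 0.0668
gripper_force: 24.9
```

arm_command(
  deltas=[
    [[0, 0, 0, 0, 0, 0], [0, 0, 0, 0, 0, 0], [0, 0, 0, 0, 0, 0], [0, 0, 0, 0, 0, 0], [0, 0, 0, 0, 0, 0], [0, 0, 0.5, 0, 0, 0], [0, 0, 2, 0, 0, 0], [0, 0, 4, 0, 0, 0], [0, 0, 4, 0, 0, 0], [0, 0, 4, 0, 0, 0], [0, 0, 4, 0, 0, 0], [0, 0, 2, 0, 0, 0]],
  ],
  gripper=0.9,
)

```text
t: 26.98
tool_pos: [0.6256, 0.2079, 0.2295]
orientation: [-3.101, -0.5, -0.013]
force: [1.3, -0.2, -0.1]
opening: 0.0881
gripper_force: 0.0
```

arm_command(
  deltas=[
    [[-2, 0, 1, 0, 0, 0], [-3, 0, 0, 0, 0, 0], [-3, -1, 0, 0, 0, 0], [-3, -2, 0, 0, 0, 0], [-2, -3, 0, 0, 0, 0], [0, -4, 0, 0, 0, 0], [0, -4, 0, 0, 0, 0], [0, -4, 0, 0, 0, 0], [0, -4, 0, 0, 0, 0], [0, -4, 0, 0, 0, 0], [0, -4, 0, 0, 0, 0], [0, -4, 0, 0, 0, 0]],
  ],
)

```text
t: 27.98
tool_pos: [0.4933, -0.1345, 0.2329]
orientation: [3.101, 0.5, 0.002]
force: [-0.2, 0.0, -0.1]
opening: 0.0882
gripper_force: 0.0
```

arm_command(
  deltas=[
    [[-1, -4, 0, 0, 0, 0], [-1, -4, 0, 0, 0, 0], [-2, -3, 0, 0, 0, 0], [-2, -3, 0, 0, 0, 0], [-2, -3, 0, 0, 0, 0], [-1, -3, 0, 0, 0, 0], [0, 0, 0, 0, 0, 0], [0, 0, 0, 0, 0, 0], [0, 0, 0, 0, 0, 0]],
  ],
)

```text
t: 28.73
tool_pos: [0.4038, -0.3322, 0.2324]
orientation: [-3.101, -0.499, -0.001]
force: [-0.3, 0.5, -0.3]
opening: 0.0883
gripper_force: 0.0
```

```bash
python3 - <<'E'
from h import *
a=eyes.read_camera("scene")[150:330,200:420]; cv2.imwrite("pics/g7.png",cv2.resize(a,None,fx=3.3,fy=3.3,interpolation=cv2.INTER_CUBIC))
a=eyes.read_camera("top")[120:285,180:455]; cv2.imwrite("pics/g8.png",cv2.resize(a,None,fx=2.9,fy=2.9,interpolation=cv2.INTER_CUBIC))
for k,x,y,z in [("L",.6231,.2076,.066),("M",.6024,-.1431,.060),("S",.5777,-.315,.056)]:
  print(k,(proj("scene",[x,y,z])[0]-[200,150])*3.3,(proj("top",[x,y,z])[0]-[180,120])*2.9)
s=monitor.read_state();print(s['tool_pos'],s['force'])
E
```

```text
L [146.5287912  428.80487194] [ 61.06549262 183.69413051]
M [423.97036906 163.16378564] [516.82804571 198.47313292]
S [540.96120904  70.28570742] [738.63454275 224.41204398]
[ 0.40422209 -0.33155996  0.23229064] [-1.015854   -0.49621019 -0.703885  ]
```

View pics/g7.png

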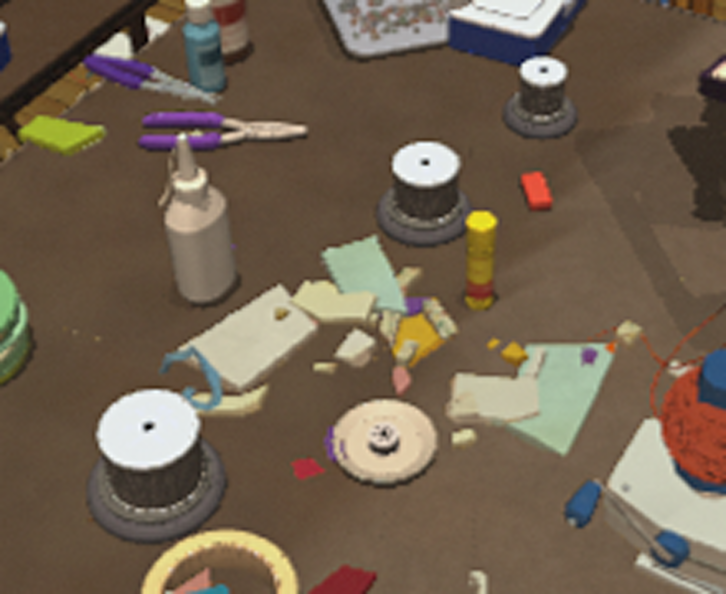

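View pics/g8.png

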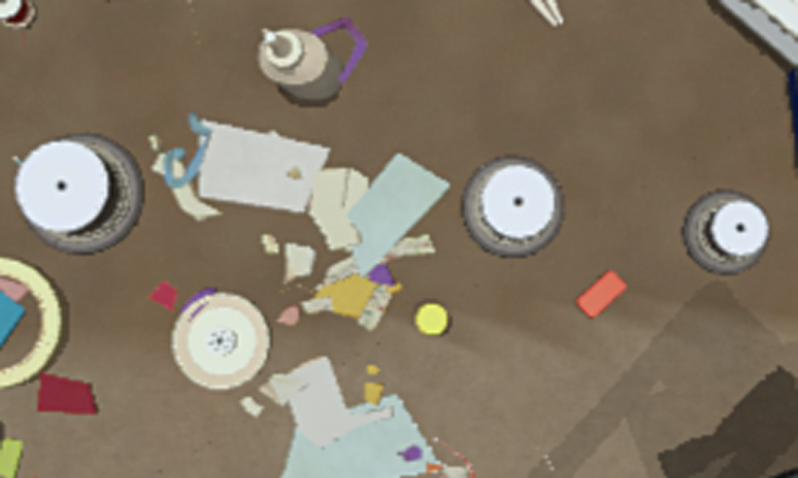

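All three spools are upright. Their top centres, (61,186), (518,201) and (740,228), match the seated predictions within about 1 px of the original picture. The bobbin is central at (221,341), and the bottle and stick have not moved.

```bash
python3 -c "
from plant import ticket
print(ticket.close_job())"
```

```text
the job is handed in; nothing more can be done
None
```

I handed the job in at about 29 s: in the last pictures each spool sits upright and fully down on its own holder, the bobbin lies flat in the middle of the dish, and the glue bottle and glue stick have not moved; no verdict came back.

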